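# Open the photometer and seat the sample cell

## Task

The sample cell in the photometer was not pushed home before the lid was shut. With the fingertips, press down the release tab in front of the lid so that the lid springs up, push the lid fully open until it rests leaning back, then press the cell straight down into its well until it is fully home. Do not pull the cell up, leave the lid standing open, and leave the jars and the bottle beside the instrument where they are.

Things in the scene. Friction and masses are not known exactly. Their poses are not given: they have to be found in the camera images.
- photometer: White photometer fixed to the worktop, 200 mm long (x), 112 mm wide (y). Origin: centre of its underside; x points from the low sloped key panel (front, up to 50 mm high) to the hinge at the rear. The deck of the rear part is 62 mm above the worktop; on it lies the grey lid, 107 x 96 x 42 mm, a hollow shell open below, hinged at the rear top edge; shut, its front face is at x = -9 mm.
- tab_top (a point): Where to press the grey release tab: on its upper face, 36 mm wide (photometer y) x 31 mm long (x), 68 mm above the worktop, 29 mm in front of the shut lid's front face. From here the tab runs 10 mm forward, its free end tipped up to 70 mm, over free space, and 20 mm back; at the lid its hook rises to 75 mm above the worktop. The point moves with the tab.
- release_tab (a joint): Rotation of the release tab (rad): 0 at rest, 0.30 pressed fully down (about 7 mm at tab_top). The hook lets go of the lid at about 0.13. Its spring needs 2 to 3 N to start and 6 to 10 N fully down (least at the outer end), and returns it when let go.
- lid (a joint): Opening angle of the lid (rad): 0 shut and latched; after release a spring pin lifts it to about 0.36 and holds it there; 1.85 fully open against its stop. Below about 0.9 it falls back onto the pin by itself, beyond about 1.3 it falls open and stays. It needs about 1 to 2 N pushed horizontally at its front edge.
- lid_front_edge (a point): Middle of the lower edge of the lid's front face, 107 mm from the hinge axis; it moves with the lid (about 37 mm above the deck once the lid has sprung up). Push here towards the hinge, and upwards as it swings, to open the lid. The front face rises 41 mm from this edge, at right angles to the lid's underside.
- lid_hinge (a point): Middle of the lid's hinge axis, 63.5 mm above the worktop, at x = 98 mm of the photometer; the axis runs along the photometer's y.
- cell_top (a point): Centre of the flat top of the sample cell's white screw cap (25 mm across, 14 mm high). The cell stands upright in a round well in the deck below the lid, at x = 30 mm, y = 0 of the photometer. When home, this point is 81 mm above the worktop (19 mm above the deck). It moves with the cell.
- sample_cell (a joint): Height of the cell above its seat (m): 0 fully home; it starts 8 to 13 mm up, gripped by a leaf spring. It slides down under about 4 N and stays where it is left, until it meets the firm seat.
- jar_left: Small closed sample jar, 23 mm across, 47 mm high, standing loose to the left of the photometer. Origin: centre of its underside.
- jar_right: Small closed sample jar, 23 mm across, 47 mm high, standing loose to the right of the photometer. Origin: centre of its underside.
- bottle: Small white bottle with a blue cap, 36 mm across, 60 mm high, standing loose to the left of the photometer. Origin: centre of its underside.

How it is judged:
By the outcome, as a careful person would: the job done as asked, in the order asked, and still so for the second after the job is handed in, with the robot touching nothing.
It also fails if it takes over 42 s, if anything falls off the work surface, if the arm or the gripper's body presses on something with over 40 N, if the wrist force passes 120 N, or if a joint passes its speed limit or range.

## Robot

A 6-joint arm with a two-finger parallel gripper is mounted at the origin on a cart in front of the work surface, level with it; the furniture and walls round the work are solid. World frame = base frame: x ahead of the robot, y to its left, z up, the work surface at z = 0. Lengths are in m, angles in degrees, forces in N, time in s.
With the tool pointing down it reaches from about 0.3 to 0.75 m from the base axis. Payload 8.5 kg.
Tool frame: the origin (TCP) lies on the centre line of the jaws, within the pads' length; the fingertips stand tips_ahead ahead of it and the grasp point (between the pads) lies 3 mm ahead of it (tips_ahead is the distance from the TCP to the fingertips, in m); z points along the fingers, y is the line along which they close (so a half turn about z gives the same grasp; the last joint's range is limited). The gripper opens to 85 mm and grips with 20 to 120 N. Pads are 22 mm wide; open, the fingers measure 114 mm over their backs; the gripper's body (76 mm by 85 mm) begins 54 mm behind the grasp point. The pads swing forward as they close: fully open they stand 13 mm farther back than shut.
Start: joints at [53.898, 21.807, 74.336, -0, 83.858, -12.336], TCP at [0.222, 0.503, 0.229] pointing down, gripper open.
Joint ranges: [-178.18, 178.18], [-50.72, 133.34], [12.68, 142.11], [-81.47, 261.47], [9.98, 163.14], [-165.26, 165.26]. Speed limits (degrees/s): [136.94, 136.94, 180, 180, 180, 180].

## Interface

Orientations are given as a 3x3 rotation matrix whose columns are the frame's x, y, z axes.
In Python, from rig import observe, get_image, close_job, tips_ahead gives the robot as it stands.
- The arm moves only by the shell command python3 -m creep 'ROWS' [FORCE]. ROWS is a JSON object whose key "offsets" holds a list of rows, 1 to 10 of them, each of 5 numbers: dx, dy, dz in normalised numbers (1 is 0.5 m), then a turn about the tool's z in fractions of the full range, 1 being 90 degrees, then the finger opening in m; each row shifts and turns the commanded pose from where the row before left it, along the tool's axes as they then stand; what a row does not reach is not made up. A row lasts 1/10 s, in which the tool goes at most 0.05 m and 8.59 degrees, less where a joint would pass 70% of its speed; a pose out of reach is approached as far as the arm can. The fingers move at their own pace and stop on an object; FORCE is the grip in N (left out, the last holds). Time passes only in rows, so rows that do not move let the fingers close. It prints the time, the measured TCP pose, the force, the opening and the grip force at its end. Input that does not fit is refused with a message, and nothing moves.
- observe(): the state, without advancing time (a new reading comes with each control period).
- get_image(name): name is "scene" or "side" or "wrist"; returns a dict with "pixels" (480x640x3 uint8, red, green, blue), "depth" (480x640 float32, m along the optical axis (not along the pixel's ray), 0 where there is no reading), "K" (3x3 intrinsics, pixels), "extrinsics" (4x4, takes a point from world to camera coordinates). Camera axes: x right, y down, z forward; pixel columns grow to the right and rows downward; lengths in m; the calibration is good to about 2 mm. A picture is of the moment at which its call begins.
- close_job(): hands the job in; it is judged then, once.
The state is a dict: "time_s": time; "q": joint angles; "qvel": joint speeds; "joint_efforts": joint torques, N m; "position": TCP position; "tool_rot": TCP orientation; "ft_force": force on the tool from outside, world axes, zero at the start; "wrist_torque": the same for the moment, N m; "grip_width": finger opening in m; "gripper_force": force on a finger pad.
Only numpy, scipy, OpenCV 4.12 (cv2) and the standard library are available. Lean on these libraries where they do the work, as an engineer would, in place of code of your own. Each camera call takes 0.05 s, during which the arm holds its last target. There are 200 camera calls.

## Working session

There is one attempt and no reset: what is moved stays moved. The work goes in short steps, Python scripts to look and compute and a shell command to move; the robot and the scene stay as the last step left them, time stands still between calls to the robot, and variables do not carry over. Pictures are saved under pics/ and viewed, at most 10 in all, crops included, and the job is handed in when it is done.

```bash
mkdir -p pics; ls; python3 - <<'E'
from rig import *
import cv2,numpy as np
print(observe(), tips_ahead)
for n in ["scene","side"]:
    d=get_image(n); cv2.imwrite(f"pics/{n}0.png",d["pixels"][:,:,::-1]); np.savez(f"{n}0.npz",**d)
    E=d["extrinsics"]; print(n,d["K"].round(1).tolist(),(-E[:3,:3].T@E[:3,3]).round(3),E[:3,:3].round(3).tolist())
E
```

```text
pics
{'time_s': 0.0, 'q': array([ 5.38949764e+01,  2.18402019e+01,  7.43835716e+01, -1.08243756e-03,
        8.38585182e+01, -1.23346593e+01]), 'qvel': array([-0.00320631,  0.04986465,  0.04745377, -0.0411651 , -0.02467132,
        0.00646364]), 'joint_efforts': array([-8.58448630e-05, -4.48467028e+01, -2.31276888e+01, -2.32183493e-04,
        4.87407277e-03,  1.40902031e-05]), 'position': array([0.22151043, 0.50310261, 0.22862613]), 'tool_rot': array([[-9.15168976e-01,  4.03069541e-01, -8.31166456e-04],
       [ 4.03070295e-01,  9.15168271e-01, -1.17148014e-03],
       [ 2.88469206e-04, -1.40712079e-03, -9.99998968e-01]]), 'ft_force': array([-0.39025182, -0.21399832,  0.17672151]), 'wrist_torque': array([-0.03045888, -0.07104778, -0.02328962]), 'gripper_force': 0.0, 'grip_width': 0.08549831405981209} 0.022
scene [[562.4, 0.0, 307.2], [0.0, 562.4, 243.6], [0.0, 0.0, 1.0]] [ 0.047 -0.181  0.7  ] [[0.666, -0.746, -0.005], [-0.526, -0.465, -0.712], [0.529, 0.476, -0.702]]
side [[494.8, 0.0, 316.8], [0.0, 494.8, 243.0], [0.0, 0.0, 1.0]] [ 0.8   -0.087  0.826] [[0.696, 0.718, -0.004], [0.627, -0.61, -0.484], [-0.35, 0.334, -0.875]]
```

View pics/scene0.png

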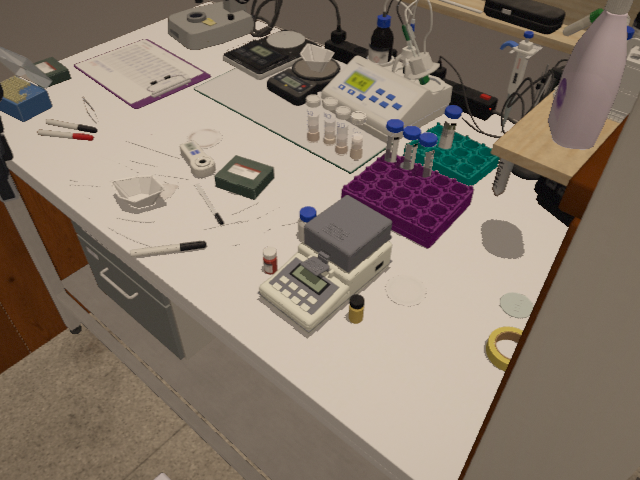

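View pics/side0.png

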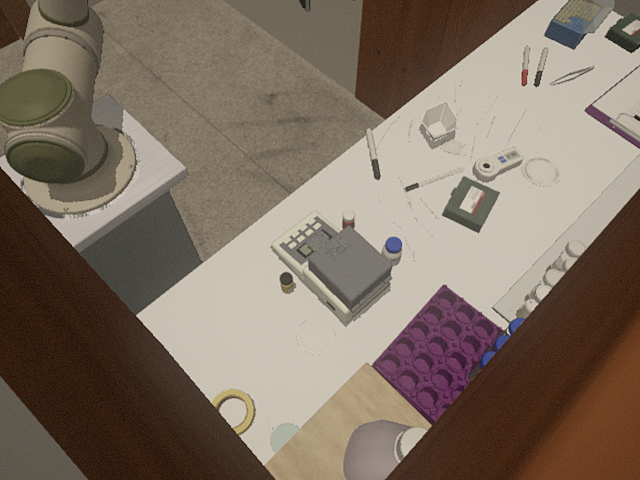

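The scene shows the photometer with its grey lid (lid top around (348,232)), tab at about (318,265). One jar sits at (270,260), the bottle at (308,220) and the other jar at (356,308). The side view shows the lid top at about (348,265).

```bash
cat > h.py <<'E'
import numpy as np,cv2
def cloud(d):
    K=d["K"];E=d["extrinsics"];Z=d["depth"];v,u=np.mgrid[:480,:640]
    P=np.stack([(u-K[0,2])/K[0,0]*Z,(v-K[1,2])/K[1,1]*Z,Z],-1)
    return (P-E[:3,3])@E[:3,:3]
def ray(d,u,v,z):
    K=d["K"];E=d["extrinsics"];R=E[:3,:3];c=-R.T@E[:3,3]
    r=R.T@np.linalg.inv(K)@[u,v,1]; return c+r*(z-c[2])/r[2]
def proj(d,p):
    E=d["extrinsics"];q=d["K"]@(E[:3,:3]@np.array(p)+E[:3,3]);return (q[:2]/q[2]).round(1)
E
python3 - <<'E'
from h import *
for n,(u,v) in {"scene":(348,232),"side":(348,265)}.items():
    d=dict(np.load(n+"0.npz")); P=cloud(d); hsv=cv2.cvtColor(d["pixels"],cv2.COLOR_RGB2HSV)
    print(n,"seed",P[v,u].round(4),d["pixels"][v,u])
    z=P[v,u,2]
    m=((abs(P[...,2]-z)<.006)&(np.linalg.norm(P-P[v,u],axis=-1)<.09)&(d["depth"]>0)).astype(np.uint8)
    m=cv2.morphologyEx(m,cv2.MORPH_OPEN,np.ones((3,3)))
    k,l=cv2.connectedComponents(m); m=l==l[v,u]
    Q=P[m]; r=cv2.minAreaRect((Q[:,:2]*1000).astype(np.float32)); print(r,np.median(Q[:,2]),cv2.boxPoints(r).round(1).tolist())
    # colour mask: rays on top plane, contour
    for s,c in {"jarL":((270,260),(348,218)),"jarR":((356,305),(286,283)),"bottle":((308,216),(393,245))}.items():
        c=c[0] if n=="scene" else c[1]; print(s,P[c[1],c[0]].round(3))
s=dict(np.load("scene0.npz"))["pixels"];t=dict(np.load("side0.npz"))["pixels"]
a=cv2.resize(s[190:335,240:410],None,fx=2.9*0.8,fy=2.9*.8*1.0,interpolation=cv2.INTER_CUBIC);b=cv2.resize(t[200:335,255:415],(395,a.shape[0]),interpolation=cv2.INTER_CUBIC)
cv2.imwrite("pics/crop.png",np.hstack([a,b])[:,:,::-1]);print(a.shape)
E
```

```text
scene seed [0.5546 0.1917 0.1067] [116 108 104]
((572.434814453125, 205.26673889160156), (97.07356262207031, 108.15158081054688), 88.1943130493164) 0.10615086610333312 [[516.9000244140625, 158.5], [625.0, 155.10000610351562], [628.0, 252.10000610351562], [519.9000244140625, 255.5]]
jarL [0.479 0.291 0.035]
jarR [0.492 0.122 0.045]
bottle [0.579 0.296 0.062]
side seed [0.5761 0.1968 0.1042] [124 119 114]
((572.7061767578125, 203.7783660888672), (96.44068908691406, 105.45074462890625), 88.06915283203125) 0.10654146120248265 [[518.4000244140625, 157.39999389648438], [623.7999877929688, 153.8000030517578], [627.0, 250.1999969482422], [521.5999755859375, 253.6999969482422]]
jarL [0.49  0.289 0.046]
jarR [0.508 0.118 0.046]
bottle [0.59  0.299 0.06 ]
(336, 394, 3)
```

View pics/crop.png

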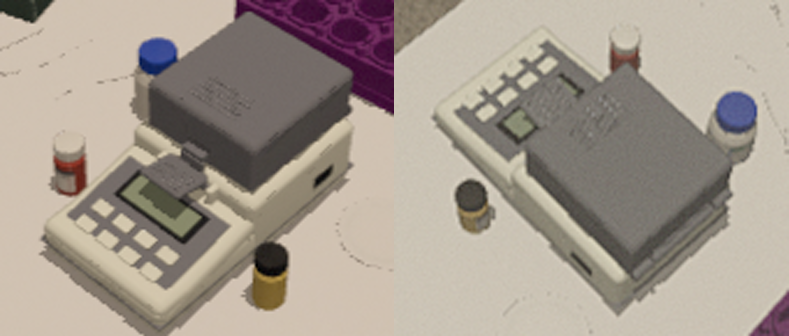

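The lid rectangle measures 97 x 107 mm at z 0.106, yaw about -1.85°. That puts the photometer origin at about (0.528, 0.206), tab_top at (0.490, 0.207) and the cell at (0.558, 0.205). Next: turn the tool square to the instrument, close the fingers and move over the tab.

Units first: shifts go in shares of 0.5 m and turns go in shares of 90 degrees. So -7.4 degrees is -0.0822.

```bash
python3 -m creep '{"offsets": [[0,0,0,-0.0811,0],[0,0,0,-0.0811,0],[0,0,0,-0.0822,0]]}' 30; python3 -m creep '{"offsets": [[-0.03,-0.03,0,0,0],[-0.06,-0.06,0,0,0],[-0.06,-0.06,0,0,0],[-0.066,-0.072,0,0,0],[-0.066,-0.072,0,0,0],[-0.066,-0.072,0,0,0],[-0.066,-0.072,0,0,0],[-0.06,-0.06,0,0,0],[-0.044,-0.048,0,0,0],[-0.03,-0.03,0,0,0]]}'; python3 - <<'E'
from rig import *
from h import *
import rig
s=observe();print(s["time_s"],s["position"].round(4),s["tool_rot"].round(4).tolist(),s["ft_force"].round(2),s["grip_width"],rig.tips_ahead)
d=dict(np.load("scene0.npz"));print(proj(d,[.490,.2072,.068]),proj(d,[.558,.205,.081]))
E
```

```text
time_s: 0.4
position: [0.2215, 0.5032, 0.2288]
tool_rot: [[-1.0, 0.026, -0.0], [0.026, 1.0, -0.001], [0.0, -0.001, -1.0]]
ft_force: [0.3, -0.0, -0.4]
grip_width: 0.0441
gripper_force: 0.0
time_s: 1.4
position: [0.4879, 0.205, 0.2288]
tool_rot: [[-0.999, 0.033, -0.001], [0.033, 0.999, -0.0], [0.001, -0.0, -1.0]]
ft_force: [-0.9, -0.1, -0.1]
grip_width: -0.0
gripper_force: 0.0
1.4 [0.4879 0.205  0.2288] [[-0.9995, 0.0329, -0.0007], [0.033, 0.9995, -0.0004], [0.0007, -0.0004, -1.0]] [-0.86 -0.12 -0.13] -1.9314980987510772e-05 0.022
[312.5 267.4] [342.  238.9]
```

In the tool's units: 0.035 m is 0.07, 0.002 m is 0.004.

```bash
python3 -m creep '{"offsets": [[0.004,0.004,0.04,0,0],[0,0,0.07,0,0],[0,0,0.07,0,0],[0,0,0.05,0,0],[0,0,0.02,0,0],[0,0,0.008,0,0],[0,0,0,0,0]]}'; python3 - <<'E'
from rig import *
import cv2
s=observe();print(s["position"].round(4),s["ft_force"].round(2))
p=get_image("scene")["pixels"][190:335,240:410]
cv2.imwrite("pics/c2.png",cv2.resize(p,None,fx=3.5,fy=3.5,interpolation=cv2.INTER_CUBIC)[:,:,::-1])
E
```

```text
time_s: 2.1
position: [0.485, 0.2092, 0.1007]
tool_rot: [[-1.0, 0.031, 0.001], [0.031, 1.0, 0.0], [-0.001, 0.0, -1.0]]
ft_force: [-0.2, -0.2, 0.5]
grip_width: -0.0
gripper_force: 0.0
[0.485  0.2092 0.1007] [-0.18 -0.17  0.47]
```

View pics/c2.png

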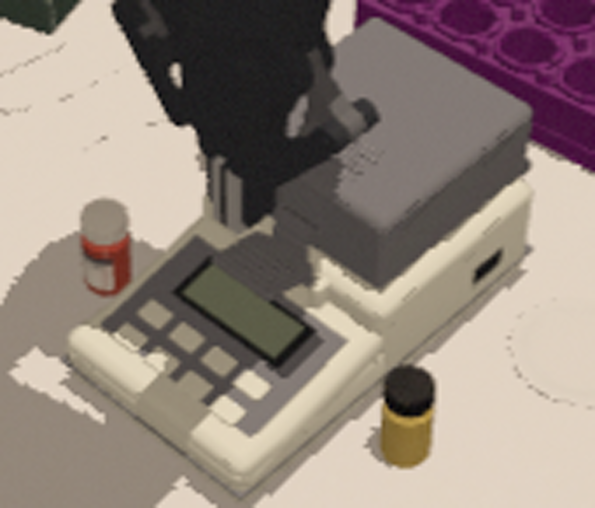

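The closed fingertips (crop about (245,222)) hang just above the tab (crop about (265,262)), with the lid still shut. Pressing now.

In the tool's units: 0.004 m is 0.008, -0.002 m is -0.004.

```bash
python3 -m creep '{"offsets": [[0,-0.004,0.008,0,0],[0,0,0.008,0,0],[0,0,0.004,0,0],[0,0,0.004,0,0],[0,0,0,0,0]]}'; python3 -m creep '{"offsets": [[0,0,0.004,0,0],[0,0,0.002,0,0],[0,0,0,0,0]]}' ; python3 - <<'E'
from rig import *
from h import *
P=cloud(get_image("side"))
q=P[(abs(P[...,0]-.57)<.04)&(abs(P[...,1]-.204)<.03)];print(np.percentile(q[:,2],[10,50,90]))
E
```

```text
time_s: 2.65
position: [0.4845, 0.2071, 0.088]
tool_rot: [[-1.0, 0.031, -0.0], [0.031, 1.0, -0.0], [0.0, -0.0, -1.0]]
ft_force: [-0.0, 0.0, 0.5]
grip_width: -0.0003
gripper_force: 0.0
time_s: 2.95
position: [0.4846, 0.2071, 0.0851]
tool_rot: [[-1.0, 0.031, -0.0], [0.031, 1.0, -0.0], [0.0, -0.0, -1.0]]
ft_force: [-0.6, 0.1, -0.3]
grip_width: -0.0001
gripper_force: 0.0
[0.10522646 0.10682332 0.10873853]
```

```bash
python3 - <<'E'
from rig import *
from h import *
d=get_image("scene");np.savez("s3.npz",**d)
e=get_image("side")
a=cv2.resize(d["pixels"][225:295,275:355],(400,350),interpolation=cv2.INTER_CUBIC)
b=cv2.resize(e["pixels"][205:275,295:375],(400,350),interpolation=cv2.INTER_CUBIC)
cv2.imwrite("pics/c3.png",np.hstack([a,b])[:,:,::-1])
print(proj(d,[.4845,.207,.063]),proj(e,[.4845,.207,.063]),proj(d,[.490,.207,.068]))
E
```

```text
[310.3 271.7] [313.7 238.5] [312.6 267.5]
```

View pics/c3.png

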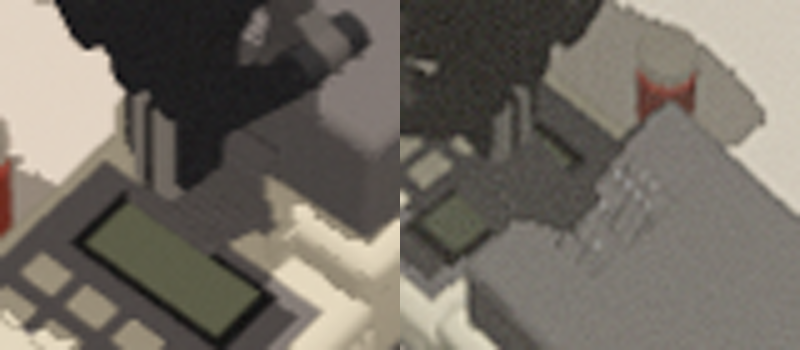

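The left crop shows the pads' lower end at about (160,190), which is scene px (307,263). I predicted about (305,276), so the tip may be higher or farther along than I assumed. The tab is untouched. Checking the depth.

```bash
python3 - <<'E'
from rig import *
from h import *
d=dict(np.load("s3.npz"));P=cloud(d)
for u in (303,305,307,309,311):
    print(u,[(v,*(P[v,u]*1000).round().astype(int)) for v in range(254,272,2)])
print("tab row");
for u,v in ((318,262),(320,266),(325,264),(330,262),(315,265)): print(u,v,(P[v,u]*1000).round())
e=get_image("side");P=cloud(e)
for u in (315,317,319,321): print(u,[(v,*(P[v,u]*1000).round().astype(int)) for v in range(226,244,2)])
E
```

```text
303 [(254, np.int64(476), np.int64(214), np.int64(104)), (256, np.int64(475), np.int64(213), np.int64(101)), (258, np.int64(474), np.int64(212), np.int64(98)), (260, np.int64(475), np.int64(213), np.int64(92)), (262, np.int64(488), np.int64(225), np.int64(69)), (264, np.int64(484), np.int64(222), np.int64(70)), (266, np.int64(482), np.int64(220), np.int64(68)), (268, np.int64(493), np.int64(230), np.int64(49)), (270, np.int64(490), np.int64(228), np.int64(47))]
305 [(254, np.int64(474), np.int64(208), np.int64(109)), (256, np.int64(475), np.int64(209), np.int64(104)), (258, np.int64(475), np.int64(209), np.int64(99)), (260, np.int64(474), np.int64(208), np.int64(97)), (262, np.int64(475), np.int64(209), np.int64(91)), (264, np.int64(487), np.int64(220), np.int64(70)), (266, np.int64(483), np.int64(216), np.int64(71)), (268, np.int64(495), np.int64(227), np.int64(49)), (270, np.int64(492), np.int64(225), np.int64(48))]
307 [(254, np.int64(474), np.int64(204), np.int64(111)), (256, np.int64(473), np.int64(203), np.int64(109)), (258, np.int64(474), np.int64(204), np.int64(104)), (260, n
[... 2533 characters left out ...]
, np.int64(217), np.int64(70)), (236, np.int64(490), np.int64(214), np.int64(71)), (238, np.int64(493), np.int64(212), np.int64(69)), (240, np.int64(496), np.int64(209), np.int64(70)), (242, np.int64(498), np.int64(207), np.int64(67))]
321 [(226, np.int64(491), np.int64(218), np.int64(100)), (228, np.int64(470), np.int64(239), np.int64(44)), (230, np.int64(473), np.int64(237), np.int64(43)), (232, np.int64(488), np.int64(222), np.int64(72)), (234, np.int64(489), np.int64(220), np.int64(68)), (236, np.int64(492), np.int64(218), np.int64(68)), (238, np.int64(494), np.int64(215), np.int64(67)), (240, np.int64(498), np.int64(212), np.int64(69)), (242, np.int64(501), np.int64(209), np.int64(68))]
```

```bash
python3 - <<'E'
from rig import *
import rig
from h import *
s=observe();print(s["position"],s["q"],rig.tips_ahead,s["grip_width"])
for n in ("scene","side","wrist"):
    d=get_image(n);P=cloud(d).reshape(-1,3);c=d["pixels"].reshape(-1,3).max(1)
    g=P[(d["depth"].ravel()>0)&(np.abs(P[:,0]-.49)<.12)&(np.abs(P[:,1]-.207)<.12)&(P[:,2]>.085)&(c<90)&(P[:,2]<.35)]
    print(n,len(g))
    for z in range(85,260,10):
        k=g[(g[:,2]*1000>=z)&(g[:,2]*1000<z+10)]
        if len(k)>3: print(z,len(k),(np.percentile(k[:,:2],[3,97],axis=0)*1000).round().tolist())
    if n=="wrist": cv2.imwrite("pics/w4.png",d["pixels"][:,:,::-1])
E
```

```text
[0.48467622 0.20709905 0.0852863 ] [ 1.02565004e+01  2.83166486e+01  9.02140091e+01 -2.36344978e-03
  6.14621551e+01 -7.79758001e+01] 0.022 -7.885651552615056e-07
scene 5295
85 264 [[518.0, 157.0], [606.0, 203.0]]
95 228 [[475.0, 157.0], [602.0, 216.0]]
105 82 [[474.0, 189.0], [532.0, 223.0]]
115 43 [[474.0, 194.0], [482.0, 221.0]]
125 72 [[472.0, 184.0], [479.0, 229.0]]
135 235 [[471.0, 176.0], [492.0, 240.0]]
145 169 [[469.0, 168.0], [496.0, 249.0]]
155 245 [[467.0, 162.0], [483.0, 255.0]]
165 289 [[467.0, 151.0], [482.0, 262.0]]
175 383 [[466.0, 147.0], [492.0, 265.0]]
185 285 [[465.0, 161.0], [487.0, 226.0]]
195 172 [[467.0, 167.0], [490.0, 198.0]]
205 87 [[473.0, 170.0], [491.0, 183.0]]
215 237 [[447.0, 171.0], [490.0, 223.0]]
225 317 [[447.0, 171.0], [494.0, 224.0]]
235 323 [[447.0, 171.0], [493.0, 224.0]]
245 344 [[447.0, 171.0], [493.0, 224.0]]
255 488 [[448.0, 171.0], [501.0, 230.0]]
side 3069
85 83 [[509.0, 155.0], [605.0, 181.0]]
95 81 [[489.0, 155.0], [606.0, 221.0]]
105 158 [[490.0, 186.0], [535.0, 231.0]]
115 25 [[488.0, 193.0], [495.0, 210.0]]
125 30 [[490.0, 191.0], [
[... 318 characters left out ...]
68.0], [494.0, 175.0]]
215 116 [[476.0, 169.0], [521.0, 221.0]]
225 184 [[472.0, 169.0], [521.0, 220.0]]
235 194 [[475.0, 169.0], [522.0, 221.0]]
245 193 [[475.0, 169.0], [522.0, 220.0]]
255 286 [[487.0, 170.0], [521.0, 223.0]]
wrist 68851
85 146 [[473.0, 199.0], [521.0, 213.0]]
95 1097 [[473.0, 194.0], [522.0, 250.0]]
105 1013 [[473.0, 194.0], [478.0, 219.0]]
115 853 [[473.0, 195.0], [481.0, 219.0]]
125 2280 [[471.0, 187.0], [493.0, 227.0]]
135 7715 [[471.0, 173.0], [493.0, 240.0]]
145 8173 [[468.0, 167.0], [493.0, 247.0]]
155 15485 [[467.0, 160.0], [488.0, 254.0]]
165 19489 [[467.0, 154.0], [481.0, 261.0]]
175 11194 [[464.0, 156.0], [475.0, 259.0]]
185 1406 [[463.0, 189.0], [466.0, 225.0]]
```

View pics/w4.png

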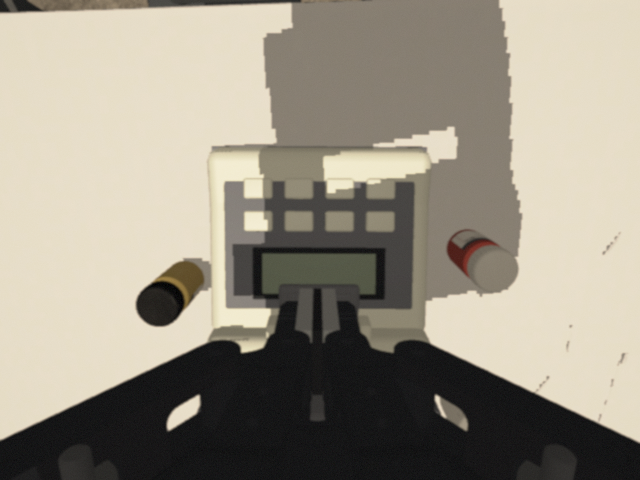

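The wrist view shows the tips (300–338, 290) centred on the tab (280–358). Depth puts the tips at z ≈ 0.091, about 6 mm above the reported TCP, so they really are higher than tips_ahead says. I'll trust the depth and go down gently, checking force.

In the tool's units: 0.006 m is 0.012, 0.005 m is 0.01.

```bash
python3 -m creep '{"offsets": [[0,0,0.008,0,0],[0,0,0.012,0,0],[0,0,0.01,0,0],[0,0,0.006,0,0],[0,0,0.004,0,0],[0,0,0,0,0]]}'; python3 -m creep '{"offsets": [[0,0,0.004,0,0],[0,0,0,0,0]]}'
```

```text
time_s: 3.9
position: [0.4842, 0.2071, 0.065]
tool_rot: [[-1.0, 0.031, -0.001], [0.031, 1.0, -0.0], [0.001, -0.0, -1.0]]
ft_force: [-1.4, -0.6, 3.4]
grip_width: -0.0003
gripper_force: 1.4
time_s: 4.1
position: [0.4845, 0.2072, 0.0632]
tool_rot: [[-1.0, 0.031, -0.0], [0.031, 1.0, 0.0], [0.0, 0.0, -1.0]]
ft_force: [-3.2, 1.1, 4.4]
grip_width: 0.0
gripper_force: 2.0
```

Contact is where the depth predicted. Keep pressing.

In the tool's units: 0.002 m is 0.004, 0.001 m is 0.002.

```bash
python3 -m creep '{"offsets": [[0,0,0.004,0,0],[0,0,0.002,0,0],[0,0,0,0,0]]}'; python3 -m creep '{"offsets": [[0,0,0.004,0,0],[0,0,0.002,0,0],[0,0,0,0,0],[0,0,0,0,0]]}'; cat > lid.py <<'E'
from rig import *
from h import *
s=observe();print(s["time_s"],s["position"].round(4),s["ft_force"].round(1))
for n in ("side","scene"):
    P=cloud(get_image(n));print(n)
    for x in range(510,680,10):
        q=P[(abs(P[...,0]*1000-x)<5)&(abs(P[...,1]-.204)<.04)&(P[...,2]>.05)&(P[...,2]<.3)]
        if len(q)>5: print(x,(np.percentile(q[:,2],[10,50,90])*1000).round())
E
python3 lid.py
```

```text
time_s: 4.4
position: [0.4842, 0.2072, 0.0603]
tool_rot: [[-1.0, 0.031, -0.001], [0.031, 1.0, 0.0], [0.001, 0.0, -1.0]]
ft_force: [-4.9, 0.6, 8.9]
grip_width: -0.0
gripper_force: 4.1
time_s: 4.8
position: [0.4838, 0.2072, 0.0586]
tool_rot: [[-1.0, 0.03, -0.001], [0.03, 1.0, 0.0], [0.001, 0.0, -1.0]]
ft_force: [-10.6, 0.2, 21.8]
grip_width: 0.0002
gripper_force: 11.3
4.8 [0.4838 0.2072 0.0586] [-10.6   0.2  21.8]
side
510 [ 72. 223. 278.]
520 [201. 236. 278.]
530 [62. 63. 65.]
540 [138. 140. 142.]
550 [137. 139. 141.]
560 [133. 135. 138.]
570 [129. 131. 134.]
580 [125. 127. 130.]
590 [121. 124. 126.]
600 [117. 120. 122.]
610 [113. 116. 118.]
620 [109. 112. 114.]
630 [105. 108. 110.]
640 [103. 105. 107.]
scene
510 [52. 60. 65.]
520 [61. 62. 64.]
530 [ 63. 112. 122.]
540 [ 63. 130. 139.]
550 [ 62.  68. 140.]
560 [ 63. 134. 136.]
570 [ 63. 131. 133.]
580 [ 63. 127. 129.]
590 [ 63. 123. 125.]
600 [117. 120. 122.]
610 [115. 116. 118.]
620 [110. 112. 114.]
630 [107. 108. 110.]
640 [104. 106. 106.]
```

The lid has sprung up: its top slopes from 140 to 105 mm. Lift off the tab, then push the lid open while rising.

In the tool's units: -0.012 m is -0.024, -0.01 m is -0.02.

```bash
python3 -m creep '{"offsets": [[0.002,0,-0.012,0,0],[0,0,-0.02,0,0],[0,0,-0.016,0,0],[-0.016,0,0,0,0],[-0.024,0,0,0,0],[-0.016,0,-0.004,0,0],[0,0,0,0,0]]}'; python3 -m creep '{"offsets": [[-0.008,0,-0.008,0,0],[-0.012,0,-0.02,0,0],[-0.012,0,-0.02,0,0],[-0.016,0,-0.018,0,0],[-0.014,0,-0.014,0,0],[0,0,0,0,0]]}'; python3 lid.py
```

```text
time_s: 5.6
position: [0.5128, 0.2061, 0.0831]
tool_rot: [[-1.0, 0.031, 0.001], [0.031, 1.0, 0.0], [-0.001, 0.0, -1.0]]
ft_force: [0.1, 0.3, 0.9]
grip_width: -0.0
gripper_force: 0.0
time_s: 6.2
position: [0.5433, 0.2054, 0.1243]
tool_rot: [[-1.0, 0.031, 0.002], [0.031, 1.0, 0.0], [-0.002, 0.0, -1.0]]
ft_force: [-0.1, -0.2, -1.3]
grip_width: -0.0001
gripper_force: 0.0
6.2 [0.5433 0.2054 0.1243] [-0.1 -0.2 -1.3]
side
510 [59. 64. 71.]
520 [62. 64. 77.]
530 [ 63. 121. 283.]
540 [ 64. 238. 287.]
550 [143. 193. 278.]
560 [145. 198. 286.]
570 [155. 257. 293.]
580 [165. 261. 294.]
590 [159. 164. 168.]
600 [148. 153. 158.]
610 [138. 143. 148.]
620 [128. 132. 137.]
630 [117. 122. 126.]
640 [107. 111. 116.]
650 [ 97. 101. 105.]
scene
510 [ 61. 273. 298.]
520 [ 62. 228. 295.]
530 [ 65. 205. 267.]
540 [ 63. 171. 283.]
550 [ 63.  89. 278.]
560 [ 63.  93. 189.]
570 [ 63.  92. 161.]
580 [ 62.  65. 167.]
590 [62. 64. 65.]
600 [62. 64. 71.]
610 [62. 64. 65.]
620 [62. 64. 65.]
```

Slope is about 0.8 rad, and the cell cap shows at about 93 mm. Continue past 1.3.

In the tool's units: -0.01 m is -0.02, -0.008 m is -0.016.

```bash
python3 -m creep '{"offsets": [[-0.016,0,-0.012,0,0],[-0.02,0,-0.012,0,0],[-0.02,0,-0.01,0,0],[-0.02,0,-0.006,0,0],[-0.02,0,-0.006,0,0],[-0.02,0,-0.004,0,0],[-0.012,0,0,0,0],[0,0,0,0,0]]}'; python3 -m creep '{"offsets": [[-0.008,0,0,0,0],[0,0,0,0,0],[0,0,0,0,0],[0,0,0,0,0],[0,0,0,0,0]]}';python3 lid.py
```

```text
time_s: 7.1
position: [0.6072, 0.2032, 0.1479]
tool_rot: [[-1.0, 0.031, -0.0], [0.031, 1.0, -0.0], [0.0, -0.0, -1.0]]
ft_force: [-0.8, -0.6, -0.1]
grip_width: -0.0
gripper_force: 0.0
time_s: 7.6
position: [0.6104, 0.2032, 0.1483]
tool_rot: [[-1.0, 0.031, -0.0], [0.031, 1.0, -0.0], [0.0, -0.0, -1.0]]
ft_force: [0.2, -0.8, -0.3]
grip_width: 0.0
gripper_force: 0.0
7.6 [0.6104 0.2032 0.1483] [ 0.2 -0.8 -0.3]
side
510 [59. 64. 71.]
520 [61. 63. 75.]
530 [62. 64. 66.]
540 [62. 64. 66.]
550 [62. 65. 86.]
560 [63. 65. 91.]
570 [63. 65. 79.]
580 [62. 64. 66.]
590 [62. 64. 67.]
600 [ 62.  65. 282.]
610 [ 63.  65. 285.]
620 [ 63. 196. 273.]
630 [ 68.  71. 290.]
640 [ 67. 289. 297.]
650 [ 64. 291. 298.]
660 [165. 166. 168.]
670 [162. 163. 165.]
scene
510 [53. 62. 68.]
520 [60. 63. 75.]
530 [62. 63. 65.]
540 [62. 64. 65.]
550 [63. 66. 91.]
560 [62. 66. 93.]
570 [ 63.  93. 296.]
580 [ 63. 286. 297.]
590 [ 63. 237. 288.]
600 [ 65. 217. 266.]
610 [ 63. 179. 281.]
620 [ 63.  65. 278.]
630 [65. 68. 70.]
640 [65. 67. 92.]
650 [62. 64. 92.]
660 [ 60.  67. 166.]
670 [ 77.  93. 115.]
```

The lid is fully open: its edge is near x 0.656–0.66, z 0.166, matching 1.85 rad. Back off and measure the cell cap.

In the tool's units: 0.025 m is 0.05, 0.015 m is 0.03.

```bash
python3 -m creep '{"offsets": [[0.03,0,-0.01,0,0],[0.05,0,0,0,0],[0.03,0,0,0,0],[-0.006,0,0,0,0],[0,0,0,0,0]]}';python3 - <<'E'
from rig import *
from h import *
s=observe();print(s["position"].round(4))
for n in ("side","scene"):
    P=cloud(get_image(n))
    q=P[(abs(P[...,0]-.558)<.025)&(abs(P[...,1]-.205)<.025)&(P[...,2]>.086)&(P[...,2]<.1)]*1000
    c,r=cv2.minEnclosingCircle(q[:,:2].astype(np.float32));print(n,len(q),c,r,np.median(q,0))
E
```

```text
time_s: 8.2
position: [0.5593, 0.2048, 0.1535]
tool_rot: [[-1.0, 0.031, 0.001], [0.031, 1.0, 0.0], [-0.001, 0.0, -1.0]]
ft_force: [0.7, 0.3, -0.0]
grip_width: 0.0002
gripper_force: 0.0
[0.5593 0.2048 0.1535]
side 181 (558.59326171875, 203.9678955078125) 13.627798080444336 [559.22497732 203.10104365  92.25537734]
scene 178 (558.7025146484375, 206.18545532226562) 13.363423347473145 [557.0329703  204.97845618  91.77611311]
```

In the tool's units: 0.02 m is 0.04, 0.015 m is 0.03.

```bash
python3 -m creep '{"offsets": [[0,0,0.03,0,0],[0,0,0.04,0,0],[0,0,0.03,0,0],[0,0,0.018,0,0],[0,0,0.008,0,0],[0,0,0.006,0,0],[0,0,0,0,0]]}'; python3 -m creep '{"offsets": [[0,0,0.006,0,0],[0,0,0.006,0,0],[0,0,0,0,0]]}'; python3 -m creep '{"offsets": [[0,0,0.006,0,0],[0,0,0.002,0,0],[0,0,0,0,0]]}'
```

```text
time_s: 9.0
position: [0.559, 0.2048, 0.0875]
tool_rot: [[-1.0, 0.031, 0.001], [0.031, 1.0, 0.0], [-0.001, 0.0, -1.0]]
ft_force: [0.7, -0.4, -0.4]
grip_width: 0.0
gripper_force: 0.0
time_s: 9.3
position: [0.559, 0.2049, 0.0813]
tool_rot: [[-1.0, 0.031, 0.001], [0.031, 1.0, 0.0], [-0.001, 0.0, -1.0]]
ft_force: [0.9, -0.0, 1.4]
grip_width: 0.0001
gripper_force: 0.7
time_s: 9.6
position: [0.5591, 0.2049, 0.0789]
tool_rot: [[-1.0, 0.031, 0.002], [0.031, 1.0, 0.0], [-0.002, 0.0, -1.0]]
ft_force: [-2.2, -1.3, 15.3]
grip_width: -0.0002
gripper_force: 7.5
```

In the tool's units: 0.001 m is 0.002.

```bash
python3 -m creep '{"offsets": [[0,0,0.002,0,0],[0,0,0,0,0],[0,0,0,0,0]]}'; python3 -m creep '{"offsets": [[0,0,0.002,0,0],[0,0,0,0,0],[0,0,0,0,0]]}'
```

```text
time_s: 9.9
position: [0.5591, 0.2049, 0.0788]
tool_rot: [[-1.0, 0.031, 0.003], [0.031, 1.0, 0.0], [-0.003, 0.0, -1.0]]
ft_force: [-5.4, -1.4, 21.4]
grip_width: -0.0
gripper_force: 11.0
time_s: 10.2
position: [0.5592, 0.205, 0.0787]
tool_rot: [[-1.0, 0.031, 0.004], [0.031, 1.0, 0.0], [-0.004, 0.0, -1.0]]
ft_force: [-8.6, -1.1, 28.8]
grip_width: -0.0001
gripper_force: 14.6
```

It stopped firmly: 29 N with no further travel. Lift off and check the cap height, the lid and the jars.

In the tool's units: -0.04 m is -0.08, -0.03 m is -0.06.

```bash
python3 -m creep '{"offsets": [[0,0,-0.01,0,0],[0,0,-0.03,0,0],[0,0,-0.06,0,0],[0,0,-0.08,0,0],[0,0,-0.08,0,0],[0.06,0,-0.04,0,0],[0.08,0,0,0,0],[0.08,0,0,0,0],[0.04,0,0,0,0],[0,0,0,0,0]]}';python3 - <<'E'
from rig import *
from h import *
s=observe();print(s["position"].round(4))
o=[]
for n in ("side","scene"):
    d=get_image(n);P=cloud(d);p=d["pixels"]
    q=P[(abs(P[...,0]-.558)<.011)&(abs(P[...,1]-.205)<.011)&(P[...,2]>.07)&(P[...,2]<.1)]*1000
    k=P[(abs(P[...,0]-.558)<.03)&(abs(P[...,1]-.245)<.012)&(P[...,2]<.1)&(P[...,2]>.05)]*1000
    print(n,np.median(q,0),"deck",np.median(k[:,2]))
    P0=cloud(dict(np.load(n+"0.npz")))
    for c in ([.484,.290],[.500,.120],[.585,.298]):
        f=lambda P:np.median(P[(np.hypot(P[...,0]-c[0],P[...,1]-c[1])<.03)&(P[...,2]>.02)&(P[...,2]<.07)],0).round(4)
        print(f(P0),f(P))
    o.append(cv2.resize(p[180:340,240:420],(400,356)))
cv2.imwrite("pics/c5.png",np.hstack(o)[:,:,::-1])
E
```

```text
time_s: 11.2
position: [0.4264, 0.2091, 0.2253]
tool_rot: [[-1.0, 0.03, -0.001], [0.03, 1.0, 0.0], [0.001, -0.0, -1.0]]
ft_force: [-0.2, 0.3, 0.3]
grip_width: -0.0001
gripper_force: 0.0
[0.4264 0.2091 0.2253]
side [558.51453788 203.49185401  82.02130578] deck 63.44687179309711
[0.4878 0.2915 0.0457] [0.4878 0.2905 0.0458]
[0.5028 0.122  0.0462] [0.5026 0.1222 0.0462]
[0.5919 0.2958 0.0564] [0.5914 0.2956 0.0545]
scene [555.3975953  203.32540285  80.77238684] deck 63.338395189721375
[0.4813 0.292  0.0416] [0.4816 0.2911 0.0418]
[0.495  0.1238 0.0434] [0.4948 0.1238 0.0438]
[0.5789 0.304  0.059 ] [0.5807 0.2981 0.0457]
```

View pics/c5.png

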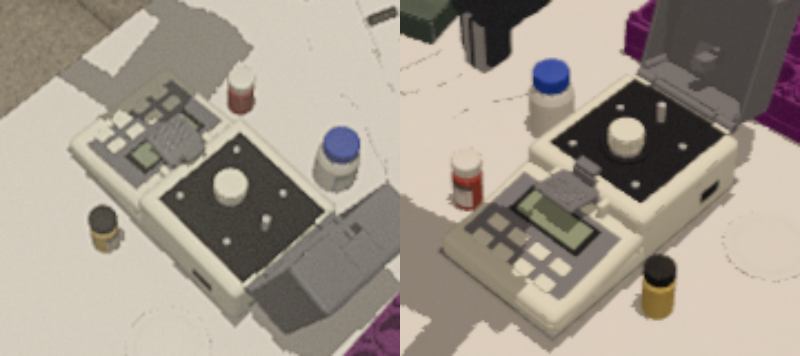

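The lid stands open (right crop about (715,60)) and the cell cap (625,135) is at about 81 mm, so the cell is home. The jars and bottle have not moved, and the arm is clear.

```bash
python3 -c "from rig import *; print(close_job())"
```

```text
the job is handed in; nothing more can be done
None
```

The job is done and handed in after about 11 s: the lid was released and stands fully open, the cell is pressed home (cap top measured at 81–82 mm), and the jars and bottle were not moved.

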